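Weigh a reagent bottle on the two-pan balance

TASK

Weigh the amber bottle on the two-pan balance: stand it gently in the left pan, stand weights from the tray in the right pan until less than 50 g is missing, and take up whatever is left by sliding the brass rider along its bar, so that the beam comes to rest level with the pointer on the broad middle mark. Leave the weights you do not need standing in their tray, and do not knock the bottle over or disturb the other things on the bench.

Things in the scene. Friction and masses are not known exactly. Their poses are not given: they have to be found in the camera images.
- amber_bottle: the bottle to be weighed: amber glass, 50 mm across up to 75 mm height, then neck and white cap 26 mm across up to its top at 113 mm. Origin at the centre of its underside, z up. Its mass is not known beforehand and differs each time: 160 to 240 g
- clear_bottle: a bystander, to be left alone: clear glass bottle with collar and stopper, 57 mm across, 137 mm high; origin at the centre of its underside
- weight_200: a plain steel knob weight of 200 g: a cylinder 31 mm across and 33 mm high with a knob 18 mm across on top, 47 mm high in all; origin at the centre of its underside, z up. It stands in the weight tray at the start
- weight_100: a plain steel knob weight of 100 g: a cylinder 25 mm across and 27 mm high with a knob 14.5 mm across on top, 38 mm high in all; origin at the centre of its underside, z up. It stands in the weight tray at the start
- weight_50a: a plain steel knob weight of 50 g: a cylinder 21 mm across and 20 mm high with a knob 12 mm across on top, 30 mm high in all; origin at the centre of its underside, z up. It stands in the weight tray at the start
- weight_50b: a plain steel knob weight of 50 g: a cylinder 21 mm across and 20 mm high with a knob 12 mm across on top, 30 mm high in all; origin at the centre of its underside, z up. It stands in the weight tray at the start. The same as the other one
- weight_tray: fixed white plastic tray 196 mm (its x) by 64 mm (its y), floor 3 mm thick, rim 8 mm high and 3 mm thick; the four weights stand in a row along its x axis, 46 mm apart, in any order. Origin at the centre of its underside
- balance: grey two-pan balance, fixed to the bench: base 285 mm (its y) by 105 mm (its x). Origin at the centre of its underside, x away from the robot, y towards the left pan. The beam's pivot lies 80 mm above the origin along x; each pan stands 120 mm from it to either side; the pointer plate stands up behind the middle to 211 mm height, 66 mm wide, at x = +58 to +72 mm
- pan_left_top (a point): centre of the top of the left pan (at the balance's +y end), a flat steel disc of 120 mm diameter and 4 mm thickness. The pans stay horizontal as the beam tilts, wherever on them the load stands. Top height 110 mm when the beam is level, 92 mm at the lower stop, 128 mm at the upper
- pan_right_top (a point): the same for the right pan (at the balance's -y end)
- beam (a joint): tilt of the beam in rad: 0 level, positive when the right pan is down and the left pan up; stops at -0.15 and +0.15. Between the stops it rests at about 0.01 rad for each 3 g by which one side is heavier (so 45 g and more lie on the stop). It settles in about a second
- rider (a joint): position of the brass rider on its bar in m: 0 at the middle of the beam, growing towards the right pan, up to 0.078. It counts on the right-hand side, 1 g for each 0.0015 m (0.075 is 50 g; one line on the bar is 5 g). It stays where it is left; sliding it takes about 1.2 N. It starts anywhere between 0 and 0.03
- rider_knob (a point): centre of the top of the rider's upright knob, 15 mm across; the knob's straight side reaches 26 mm down from this point, below it is the 20 x 20 mm saddle that rides on the bar. The bar runs parallel to the balance's y, 95 mm in front of the pivot (35 mm in front of the pans' edges). The knob tilts and rises or sinks with the beam
- pointer_tip (a point): tip of the beam's dark pointer, 120 mm above the pivot, in front of the white plate; it moves to the left as the right pan sinks
- level_mark (a point): where the pointer tip is when the beam is level: end of the broad middle mark (4.6 mm wide) on the white plate
- timer: a bystander: small grey lab timer, 54 x 66 x 22 mm
- forceps: a bystander: steel tweezers, 126 mm long, 9 mm high
- petri_dish: a bystander: glass dish, 74 mm across, 16 mm high
Not all that is in view belongs to the job. What is shaped like the amber_bottle but blue is not meant.

How it is judged:
At the end, for the whole second after the job is handed in: The amber bottle stands upright on the left pan (centre within 40 mm of the pan's centre); every weight stands upright, either on the right pan (centre within 55 mm of the pan's centre) or in the weight tray; the beam rests within 0.02 rad of level (horizontal distance between amber_bottle and pan_left_top below 0.04 m and z of amber_bottle in the frame of pan_left_top between -0.006 and 0.006 m and angle between amber_bottle's own z axis and vertical below 0.12 rad and ((horizontal distance between weight_200 and pan_right_top below 0.055 m and z of weight_200 in the frame of pan_right_top between -0.006 and 0.006 m and angle between weight_200's own z axis and vertical below 0.12 rad) or (x of weight_200 in the frame of weight_tray between -0.093 and 0.093 m and y of weight_200 in the frame of weight_tray between -0.03 and 0.03 m and z of weight_200 in the frame of weight_tray between -0.002 and 0.009 m and angle between weight_200's own z axis and vertical below 0.12 rad)) and ((horizontal distance between weight_100 and pan_right_top below 0.055 m and z of weight_100 in the frame of pan_right_top between -0.006 and 0.006 m and angle between weight_100's own z axis and vertical below 0.12 rad) or (x of weight_100 in the frame of weight_tray between -0.093 and 0.093 m and y of weight_100 in the frame of weight_tray between -0.03 and 0.03 m and z of weight_100 in the frame of weight_tray between -0.002 and 0.009 m and angle between weight_100's own z axis and vertical below 0.12 rad)) and ((horizontal distance between weight_50a and pan_right_top below 0.055 m and z of weight_50a in the frame of pan_right_top between -0.006 and 0.006 m and angle between weight_50a's own z axis and vertical below 0.12 rad) or (x of weight_50a in the frame of weight_tray between -0.093 and 0.093 m and y of weight_50a in the frame of weight_tray between -0.03 and 0.03 m and z of weight_50a in the frame of weight_tray between -0.002 and 0.009 m and angle between weight_50a's own z axis and vertical below 0.12 rad)) and ((horizontal distance between weight_50b and pan_right_top below 0.055 m and z of weight_50b in the frame of pan_right_top between -0.006 and 0.006 m and angle between weight_50b's own z axis and vertical below 0.12 rad) or (x of weight_50b in the frame of weight_tray between -0.093 and 0.093 m and y of weight_50b in the frame of weight_tray between -0.03 and 0.03 m and z of weight_50b in the frame of weight_tray between -0.002 and 0.009 m and angle between weight_50b's own z axis and vertical below 0.12 rad)) and value of joint beam between -0.02 and 0.02 rad and velocity of joint beam between -0.05 and 0.05 rad/s and linear speed of amber_bottle below 0.02 m/s); the robot touches nothing.
It fails at once if the amber bottle is tipped over (angle between amber_bottle's own z axis and vertical above 0.7 rad).
It fails at once if the amber bottle is dropped onto the pan (horizontal distance between amber_bottle and pan_left_top below 0.06 m and z of amber_bottle in the frame of pan_left_top below 0.01 m and linear speed of amber_bottle above 0.6 m/s).
It fails at once if a bystander (clear bottle, timer, forceps or petri dish) is moved by more than 30 mm (distance of any of clear_bottle, timer, forceps, petri_dish from where it was at the start of the episode above 0.03 m).
It also fails if it takes over 72 s, if anything falls off the work surface, if the arm or the gripper's body presses on something with over 40 N, if the wrist force passes 120 N, or if a joint passes its speed limit or range.

ROBOT

A 6-joint arm with a two-finger parallel gripper is mounted at the origin on a cart in front of the work surface, level with it; the furniture and walls round the work are solid. World frame = base frame: x ahead of the robot, y to its left, z up, the work surface at z = 0. Lengths are in m, angles in rad, forces in N, time in s.
With the tool pointing down it reaches from about 0.35 to 0.975 m from the base axis. Payload 4.9 kg.
Tool frame: the origin (TCP) lies midway between the tips of the shut fingers; the grasp point (between the pads) lies 19 mm behind it; z points along the fingers, y is the line along which they close (so a half turn about z gives the same grasp; the last joint's range is limited). The gripper opens to 85 mm and grips with 20 to 120 N. Pads are 22 mm wide; open, the fingers measure 114 mm over their backs; the gripper's body (76 mm by 85 mm) begins 54 mm behind the grasp point. The pads swing forward as they close: fully open they stand 13 mm farther back than shut.
Start: joints at [-0.119, 0.053, 1.613, -0, 1.476, -0.119], TCP at [0.625, 0, 0.231] pointing down, gripper open.
Joint ranges: [-3.01, 3.01], [-1.01, 2.22], [0.06, 2.58], [-1.02, 4.17], [0.09, 2.62], [-3.14, 3.14]. Speed limits (rad/s): [2.57, 2.57, 3.14, 3.14, 3.14, 3.14].

INTERFACE

Orientations are given as a rotation vector (axis times angle).
In Python, from station import ctrl gives the robot as it stands.
- The arm moves only by the tool carry_out, never from a script. Its argument "moves" is a list of rows, each an object of numbers: "x", "y", "z": the shift along the tool's x, y, z in units of 25 mm (1.0 is 25 mm); "turn": the turn about the tool's z in rad. In form: [{"x": .., "y": .., "z": .., "turn": ..}, ...]. A call has exactly 8 rows; each row shifts and turns the commanded pose from where the row before left it, along the tool's axes as they then stand; what a row does not reach is not made up. A row lasts 1/10 s, in which the tool goes at most 50 mm and 8.59 degrees, less where a joint would pass 70% of its speed; a pose out of reach is approached as far as the arm can. A call is refused whole if a number of a shift passes 1 or a number of a turn 0.15, either way. A call with a gripper value outside its range is refused whole. "grip" is the finger opening in mm, from 0 to 85.4, set as the call begins (left out, the last holds). The fingers move at their own pace and stop on an object; "newtons" is the grip in N (left out, the last holds). Time passes only in rows, so rows that do not move let the fingers close, or fill a call up. It gives the time, the measured TCP pose, the force, the opening and the grip force at its end, in the units of the state.
- ctrl.get_obs(): the state, without advancing time (a new reading comes with each control period).
- ctrl.get_image(name): name is "scene" or "side" or "wrist"; returns the picture (480x640x3 uint8, red, green, blue); there is no depth.
- ctrl.calibration(name): a dict with "fx", "fy", "cx", "cy" (pixels), "R" (3x3) and "t" (3): a world point X has camera coordinates R X + t; the wrist camera has in their place "T_tool_cam" (4x4, takes a point from camera to tool coordinates, whose origin is the TCP and whose axes are the flange's). Camera axes: x right, y down, z forward; pixel columns grow to the right and rows downward; lengths in m; the calibration is good to about 2 mm. The wrist camera is an equidistant fisheye: a pixel r from the principal point sees the ray r / f radians off the axis. A picture is of the moment at which its call begins: read the wrist's pose just before it. calibration takes no time and is no camera call.
- ctrl.finish_job(): hands the job in; it is judged then, once.
Trained networks look in the newest picture that a camera, given by its name, has taken for a name from the list of things; names that differ only in an ending like _2 or _b are one class to them, and where a whole thing is asked for, a point or a joint stands for the part that bears it (a point fixed in the world has none). Each returns a list of dicts, best first, with "confidence" (0 to 1); they miss things now and then, are a little off and sometimes report something else, mostly with a low value. They report only what shows in the picture. A call takes as long as a camera call. They do not tell look-alikes from the thing itself.
- ctrl.look_for(camera, query): "rect" ([left, top, width, height] in pixels, round what is visible of it).
- ctrl.mark_of(camera, query): "pixel" ([column, row] in pixels: a listed point, or the origin of a listed thing).
The state is a dict: "t": time; "q": joint angles; "dq": joint speeds; "effort": joint torques, N m; "tool_pos": TCP position; "tool_rot": TCP orientation; "contact_force": force on the tool from outside, world axes, zero at the start; "wrist_torque": the same for the moment, N m; "opening": finger opening in m; "grip_force": force on a finger pad.
Only numpy, scipy, OpenCV 4.12 (cv2) and the standard library are available. Lean on these libraries where they do the work, as an engineer would, in place of code of your own. Each camera call takes 0.05 s, during which the arm holds its last target. There are 200 camera calls.

## Working session

There is one attempt and no reset: what is moved stays moved. The work goes in short steps, Python scripts to look and compute and a tool call to move; the robot and the scene stay as the last step left them, time stands still between calls to the robot, and variables do not carry over. Pictures are saved under pics/ and viewed, at most 10 in all, crops included, and the job is handed in when it is done.

Besides the shell and the picture viewer there is one more tool, called as name(argument=value, ...) on one line, values as JSON. carry_out: Moves the arm, as the interface text tells. Its arguments: {"type":"object","properties":{"moves":{"type":"array"},"grip":{"type":"number"},"newtons":{"type":"number"}},"required":["moves"]}

```bash
ls; mkdir -p pics
python3 - <<'E'
from station import ctrl
import cv2,numpy as np
o=ctrl.get_obs();print(o['t'],o['tool_pos'],o['tool_rot'])
for c in ['scene','side']:
    im=ctrl.get_image(c);cv2.imwrite(f'pics/{c}0.png',im[:,:,::-1])
    k=ctrl.calibration(c);print(c,k)
    for n in ['amber_bottle','weight_200','weight_100','weight_50a','weight_tray','balance','pan_left_top','pan_right_top','rider_knob','pointer_tip','level_mark']:
        print(n,[(np.round(r['pixel']),round(r['confidence'],2)) for r in ctrl.mark_of(c,n)][:4])
print(ctrl.calibration('wrist'))
E
```

```text
pics
0.0 [6.24383676e-01 8.66231477e-05 2.30059198e-01] [-2.22027918e+00 -2.22028589e+00  1.95138968e-03]
scene {'fx': 467.6744435605612, 'fy': 467.6744435605612, 'cx': 315.44586063411504, 'cy': 239.67516930432097, 'R': array([[-0.83719557, -0.54688356,  0.00468603],
       [-0.3948309 ,  0.59845281, -0.69711032],
       [ 0.3784338 , -0.58546785, -0.71694857]]), 't': array([0.3896961 , 0.31503495, 1.28323387])}
amber_bottle [(array([261., 357.]), 0.88), (array([232., 384.]), 0.69), (array([280., 330.]), 0.56), (array([306., 354.]), 0.51)]
weight_200 [(array([339., 207.]), 0.58), (array([346., 216.]), 0.45)]
weight_100 [(array([339., 207.]), 0.58), (array([346., 216.]), 0.45)]
weight_50a [(array([361., 214.]), 0.51)]
weight_tray [(array([356., 218.]), 0.82)]
balance [(array([300., 264.]), 0.68)]
pan_left_top [(array([268., 265.]), 0.98)]
pan_right_top [(array([318., 222.]), 0.63)]
rider_knob [(array([322., 250.]), 0.62), (array([219., 334.]), 0.26)]
pointer_tip []
level_mark [(array([279., 215.]), 0.6), (array([357., 218.]), 0.47), (array([347., 215.]), 0.43)]
side {'fx': 434.8123614
[... 739 characters left out ...]
an_left_top [(array([329., 225.]), 0.64)]
pan_right_top [(array([370., 255.]), 0.91), (array([410., 377.]), 0.51)]
rider_knob [(array([316., 239.]), 0.57), (array([298., 307.]), 0.52)]
pointer_tip []
level_mark [(array([365., 203.]), 0.65)]
{'fx': 371.64829954431775, 'fy': 371.64829954431775, 'cx': 312.6669724200557, 'cy': 241.34052482528435, 'T_tool_cam': array([[ 4.03236410e-04, -9.46058113e-01, -3.23996734e-01,
         8.30983636e-02],
       [ 9.99999732e-01,  5.79659307e-04, -4.48014049e-04,
         4.64097055e-04],
       [ 6.11655049e-04, -3.23996467e-01,  9.46058093e-01,
        -1.43850042e-01],
       [ 0.00000000e+00,  0.00000000e+00,  0.00000000e+00,
         1.00000000e+00]])}
```

View pics/scene0.png

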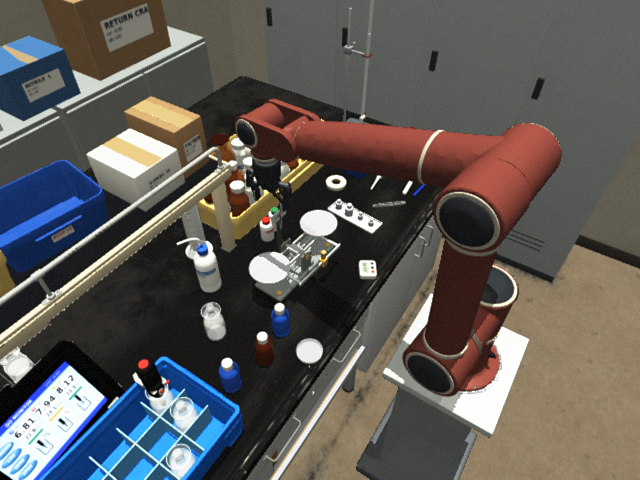

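View pics/side0.png

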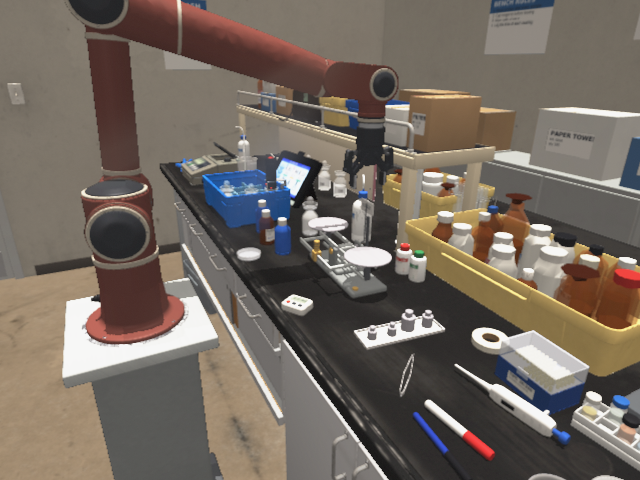

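```bash
cat > h.py <<'E'
import numpy as np,cv2
from scipy.spatial.transform import Rotation as Rn
from station import ctrl
K={c:ctrl.calibration(c) for c in('scene','side','wrist')}
def ray(c,p,o=None):
    k=K[c];u=np.array([(p[0]-k['cx'])/k['fx'],(p[1]-k['cy'])/k['fy']])
    if c!='wrist':
        d=k['R'].T@np.array([*u,1]);return -k['R'].T@k['t'],d/np.linalg.norm(d)
    th=np.linalg.norm(u);d=np.array([*(u/max(th,1e-9)*np.sin(th)),np.cos(th)])
    T=k['T_tool_cam'];R=Rn.from_rotvec(o['tool_rot']).as_matrix()
    return R@T[:3,3]+o['tool_pos'],R@T[:3,:3]@d
def onz(c,p,z,o=None):
    a,d=ray(c,p,o);return np.round(a+d*(z-a[2])/d[2],4)
def tri(*rs):
    A=sum(np.eye(3)-np.outer(d,d) for a,d in rs);b=sum((np.eye(3)-np.outer(d,d))@a for a,d in rs)
    return np.round(np.linalg.solve(A,b),4)
def proj(c,X,o=None):
    k=K[c]
    if c!='wrist':
        v=k['R']@X+k['t'];return np.array([k['fx']*v[0]/v[2]+k['cx'],k['fy']*v[1]/v[2]+k['cy']])
    T=k['T_tool_cam'];R=Rn.from_rotvec(o['tool_rot']).as_matrix()
    v=T[:3,:3].T@(R.T@(np.array(X)-o['tool_pos'])-T[:3,3]);r=np.hypot(v[0],v[1]);th=np.arctan2(r,v[2])
    return np.array([k['fx']*v[0]/r*th+k['cx'],k['fy']*v[1]/r*th+k['cy']])
E
python3 - <<'E'
from h import *
print('bottle',onz('scene',(261,357),0),onz('side',(266,241),0),tri(ray('scene',(261,357)),ray('side',(266,241))), 'cap scene',onz('scene',(262,335),.113))
print('panL',tri(ray('scene',(268,266)),ray('side',(329,225))),onz('scene',(268,266),.11))
print('panR',tri(ray('scene',(318,222)),ray('side',(369,256))),onz('scene',(318,222),.11))
print('tray',tri(ray('scene',(356,218)),ray('side',(399,330))),onz('scene',(356,217),.003))
print('rider',tri(ray('scene',(322,250)),ray('side',(316,240))))
for p in [(340,203),(349,208),(361,214),(371,221)]:print(onz('scene',p,.035))
for p in [(372,330),(392,327),(408,317),(427,318)]:print(onz('side',p,.035))
for n,p in dict(clear=(216,334),petri=(309,350),timer=(368,270),blue=(281,331),blue2=(232,386),forc=(390,204)).items():print(n,onz('scene',p,0))
o=ctrl.get_obs();print(o['t']);print(Rn.from_rotvec(o['tool_rot']).as_matrix().round(3))
E
```

```text
bottle [0.4455 0.302  0.    ] [0.4361 0.3129 0.    ] [0.4381 0.3056 0.005 ] cap scene [0.4343 0.2978 0.113 ]
panL [0.5631 0.1017 0.1083] [0.5642 0.1017 0.11  ]
panR [ 0.5473 -0.1385  0.105 ] [ 0.5437 -0.1336  0.11  ]
tray [ 0.5084 -0.3235  0.0034] [ 0.5052 -0.3243  0.003 ]
rider [ 0.4572 -0.0246  0.125 ]
[ 0.5738 -0.3254  0.035 ]
[ 0.5336 -0.3201  0.035 ]
[ 0.483  -0.3161  0.035 ]
[ 0.4371 -0.3041  0.035 ]
[ 0.4337 -0.3329  0.035 ]
[ 0.4784 -0.3424  0.035 ]
[ 0.5339 -0.3256  0.035 ]
[ 0.5694 -0.3477  0.035 ]
clear [0.5969 0.3141 0.    ]
petri [0.3482 0.2121 0.    ]
timer [ 0.3516 -0.1326  0.    ]
blue [0.449  0.2048 0.    ]
blue2 [0.4565 0.4104 0.    ]
forc [ 0.4371 -0.4568  0.    ]
1.2
[[ 0.  1. -0.]
 [ 1. -0.  0.]
 [ 0. -0. -1.]]
```

carry_out(moves=[{"x": 1,"y": -0.9},{"x": 1,"y": -0.9},{"x": 1,"y": -0.9},{"x": 1,"y": -0.9},{"x": 1,"y": -0.9},{"x": 1,"y": -0.9},{"x": 1,"y": -0.9},{"x": 1,"y": -0.9}], grip=60, newtons=30)

```text
validation failed for argument at $.mo...
```

carry_out(moves=[{"x": 0.8,"y": -0.1},{"x": 0.8,"y": -0.1},{"x": 0.8,"y": -0.1},{"x": 0.8},{"x": 0.8},{},{},{}])

```text
validation failed for argument at $.mo...
```

Run:
```python
from h import *
o=ctrl.get_obs();im=ctrl.get_image('wrist');cv2.imwrite('pics/w1.png',im[:,:,::-1])
print(o['t'],o['tool_pos'],o['tool_rot'],o['contact_force'])
print(proj('wrist',[.438,.304,.113],o),proj('wrist',[.438,.304,0],o))
for r in ctrl.look_for('wrist','amber_bottle'):print(r)
for r in ctrl.mark_of('wrist','amber_bottle'):print(r,onz('wrist',r['pixel'],0,o))
```

```text
1.2 [6.24988637e-01 1.36228221e-05 2.31296352e-01] [-2.22148499e+00 -2.22137063e+00 -3.00924329e-06] [-0.01191789  0.26049612 -0.98745567]
[  92.68714003 -104.11721082] [142.43868111 -59.38812435]
{'rect': [80.4, 0.0, 88.1, 42.1], 'confidence': 0.68}
{'rect': [102.2, 236.4, 44.6, 37.9], 'confidence': 0.2}
{'pixel': [146.7, 19.9], 'confidence': 0.84} [0.4502 0.2014 0.    ]
```

View pics/w1.png

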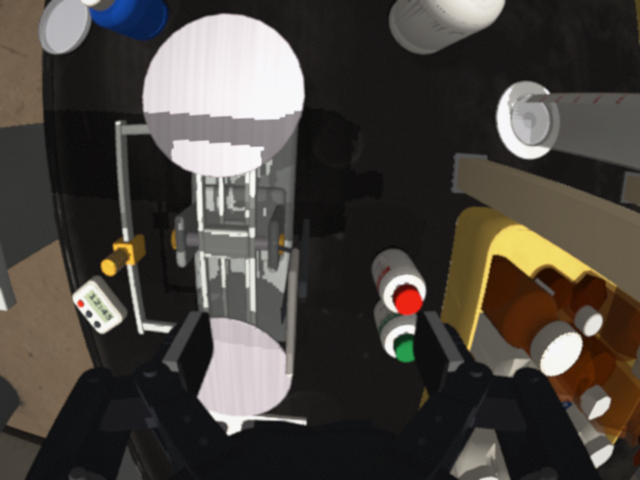

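The wrist view from the start pose shows the left pan at (224,95), the right pan at (240,370), the rider knob at (115,262) and a blue bottle at the top left. The moves were refused, probably because each row needs every key.

carry_out(moves=[{"x": 1,"y": -0.9,"z": 0,"turn": 0},{"x": 1,"y": -0.9,"z": 0,"turn": 0},{"x": 1,"y": -0.9,"z": 0,"turn": 0},{"x": 1,"y": -0.9,"z": 0,"turn": 0},{"x": 1,"y": -0.9,"z": 0,"turn": 0},{"x": 1,"y": -0.9,"z": 0,"turn": 0},{"x": 1,"y": -0.9,"z": 0,"turn": 0},{"x": 1,"y": -0.9,"z": 0,"turn": 0}], grip=60, newtons=30)

```text
t: 2.15
tool_pos: [0.444, 0.2009, 0.2315]
tool_rot: [2.222, 2.221, 0.001]
contact_force: [0.9, 0.7, 0.7]
opening: 0.0602
grip_force: 0.0
```

carry_out(moves=[{"x": 0.8,"y": -0.1,"z": 0,"turn": 0},{"x": 0.8,"y": -0.1,"z": 0,"turn": 0},{"x": 0.8,"y": -0.1,"z": 0,"turn": 0},{"x": 0.8,"y": 0,"z": 0,"turn": 0},{"x": 0.8,"y": 0,"z": 0,"turn": 0},{"x": 0,"y": 0,"z": 0,"turn": 0},{"x": 0,"y": 0,"z": 0,"turn": 0},{"x": 0,"y": 0,"z": 0,"turn": 0}])

```text
t: 2.95
tool_pos: [0.4375, 0.2994, 0.2312]
tool_rot: [2.222, 2.221, -0.0]
contact_force: [-0.4, -0.3, -0.1]
opening: 0.0598
grip_force: 0.0
```

Run:
```python
from h import *
o=ctrl.get_obs();im=ctrl.get_image('wrist');cv2.imwrite('pics/w2.png',im[:,:,::-1])
print(o['t'],o['tool_pos'],o['tool_rot'],o['contact_force'])
print(proj('wrist',[.438,.304,.113],o),proj('wrist',[.438,.304,0],o))
for r in ctrl.look_for('wrist','amber_bottle'):print(r)
for r in ctrl.mark_of('wrist','amber_bottle'):print(r,onz('wrist',r['pixel'],0,o))
```

```text
2.95 [0.43750647 0.29936504 0.23124775] [ 2.22187654e+00  2.22070349e+00 -4.84515468e-04] [-0.40335703 -0.25426173 -0.09999719]
[312.88886419 226.76157336] [312.900332   195.27038336]
{'rect': [280.9, 176.6, 57.9, 71.6], 'confidence': 0.86}
{'rect': [310.3, 59.8, 62.8, 61.1], 'confidence': 0.85}
{'rect': [301.5, 265.5, 52.3, 89.2], 'confidence': 0.75}
{'pixel': [310.5, 198.6], 'confidence': 0.95} [0.4355 0.3005 0.    ]
{'pixel': [338.6, 94.1], 'confidence': 0.69} [0.4634 0.4075 0.    ]
{'pixel': [326.2, 286.1], 'confidence': 0.64} [0.4529 0.201  0.    ]
{'pixel': [231.4, 271.1], 'confidence': 0.44} [0.3469 0.2187 0.    ]
```

View pics/w2.png

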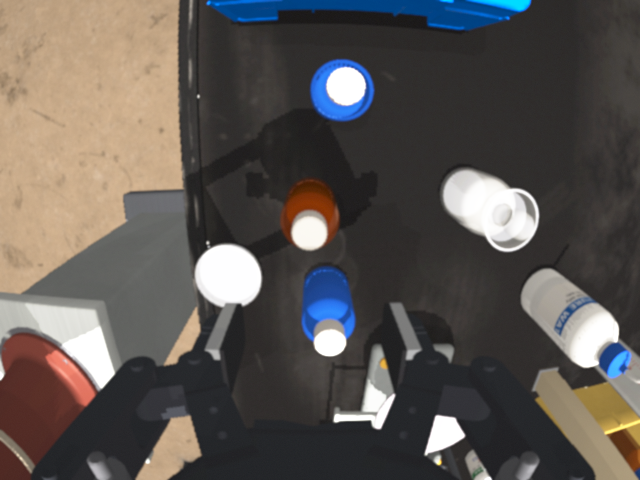

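The wrist view shows the amber bottle's cap at (309,229), so the bottle stands at about (0.435, 0.302). Its blue look-alikes are at (330,335) and (345,87).

carry_out(moves=[{"x": 0.1,"y": -0.1,"z": 0.8,"turn": 0},{"x": 0,"y": 0,"z": 0.9,"turn": 0},{"x": 0,"y": 0,"z": 0.9,"turn": 0},{"x": 0,"y": 0,"z": 0.9,"turn": 0},{"x": 0,"y": 0,"z": 0.9,"turn": 0},{"x": 0,"y": 0,"z": 0.9,"turn": 0},{"x": 0,"y": 0,"z": 0.8,"turn": 0},{"x": 0,"y": 0,"z": 0,"turn": 0}])

```text
t: 3.9
tool_pos: [0.4328, 0.3009, 0.0755]
tool_rot: [-2.221, -2.219, 0.01]
contact_force: [0.6, -0.7, -0.6]
opening: 0.0602
grip_force: 0.0
```

carry_out(moves=[{"x": 0,"y": 0,"z": 0,"turn": 0},{"x": 0,"y": 0,"z": 0,"turn": 0},{"x": 0,"y": 0,"z": 0,"turn": 0},{"x": 0,"y": 0,"z": 0,"turn": 0},{"x": 0,"y": 0,"z": 0,"turn": 0},{"x": 0,"y": 0,"z": 0,"turn": 0},{"x": 0,"y": 0,"z": 0,"turn": 0},{"x": 0,"y": 0,"z": 0,"turn": 0}], grip=10)

```text
t: 4.7
tool_pos: [0.4361, 0.303, 0.0805]
tool_rot: [2.221, 2.221, 0.004]
contact_force: [-1.2, -0.2, 6.5]
opening: 0.0255
grip_force: 31.1
```

carry_out(moves=[{"x": 0,"y": 0,"z": -0.2,"turn": 0},{"x": 0,"y": 0,"z": -0.8,"turn": 0},{"x": 0,"y": 0,"z": -1,"turn": 0},{"x": 0,"y": 0,"z": -1,"turn": 0},{"x": 0,"y": 0,"z": -1,"turn": 0},{"x": 0,"y": 0,"z": -1,"turn": 0},{"x": 0,"y": 0,"z": -0.8,"turn": 0},{"x": 0,"y": 0,"z": -0.4,"turn": 0}])

```text
t: 5.5
tool_pos: [0.4353, 0.3027, 0.2355]
tool_rot: [2.221, 2.221, 0.003]
contact_force: [-0.5, 0.2, -2.3]
opening: 0.0251
grip_force: 30.6
```

carry_out(moves=[{"x": -0.5,"y": 0.4,"z": 0,"turn": 0},{"x": -1,"y": 0.7,"z": 0,"turn": 0},{"x": -1,"y": 0.7,"z": 0,"turn": 0},{"x": -1,"y": 0.7,"z": 0,"turn": 0},{"x": -1,"y": 0.7,"z": 0,"turn": 0},{"x": -1,"y": 0.7,"z": 0,"turn": 0},{"x": -1,"y": 0.7,"z": 0,"turn": 0},{"x": -0.5,"y": 0.2,"z": 0,"turn": 0}])

```text
t: 6.3
tool_pos: [0.5554, 0.1246, 0.2316]
tool_rot: [-2.223, -2.218, 0.005]
contact_force: [-0.1, -0.5, -1.4]
opening: 0.0254
grip_force: 30.5
```

carry_out(moves=[{"x": -0.5,"y": 0.1,"z": 0,"turn": 0},{"x": -0.3,"y": 0,"z": 0,"turn": 0},{"x": 0,"y": 0,"z": 0,"turn": 0},{"x": 0,"y": 0,"z": 0,"turn": 0},{"x": 0,"y": 0,"z": 0,"turn": 0},{"x": 0,"y": 0,"z": 0,"turn": 0},{"x": 0,"y": 0,"z": 0,"turn": 0},{"x": 0,"y": 0,"z": 0,"turn": 0}])

```text
t: 7.1
tool_pos: [0.5574, 0.1078, 0.2338]
tool_rot: [-2.221, -2.222, -0.0]
contact_force: [-0.0, 0.3, -1.4]
opening: 0.0254
grip_force: 30.5
```

Run:
```python
from h import *
F=[];o=None
for i in range(2):
    o=ctrl.get_obs();im=ctrl.get_image('wrist');F.append(o['contact_force'][2])
cv2.imwrite('pics/w3.png',im[:,:,::-1])
print(o['t'],o['tool_pos'],F,o['opening'])
for r in ctrl.mark_of('scene','pan_left_top'):print(r)
for z in(.092,.11,.128):print(z,proj('wrist',[.563,.102,z],o))
print([ (r['pixel'],onz('wrist',r['pixel'],.12,o)) for r in ctrl.mark_of('wrist','pan_left_top')])
print([ (r['pixel'],onz('wrist',r['pixel'],.12,o)) for r in ctrl.mark_of('wrist','rider_knob')])
im=ctrl.get_image('scene')
cv2.imwrite('pics/s3.png',cv2.resize(im[150:350,190:430,::-1],None,fx=2,fy=2))
F.append(ctrl.get_obs()['contact_force'][2]);print(F)
im=cv2.imread('pics/w3.png');
im2=cv2.imread('pics/s3.png');cv2.imwrite('pics/c3.png',cv2.resize(np.hstack([cv2.resize(im,(533,400)),im2]),(800,316)))
```

```text
7.15 [0.55745037 0.10774155 0.23386504] [np.float64(-1.447824290305076), np.float64(-2.5941680030615086)] 0.025473141337845465
{'pixel': [268.2, 265.2], 'confidence': 0.98}
0.092 [319.1419978  230.76697086]
0.11 [319.52157435 237.80832364]
0.128 [319.94803733 245.75713029]
[]
[]
[np.float64(-1.447824290305076), np.float64(-2.5941680030615086), np.float64(-2.303524524136484)]
```

View pics/c3.png

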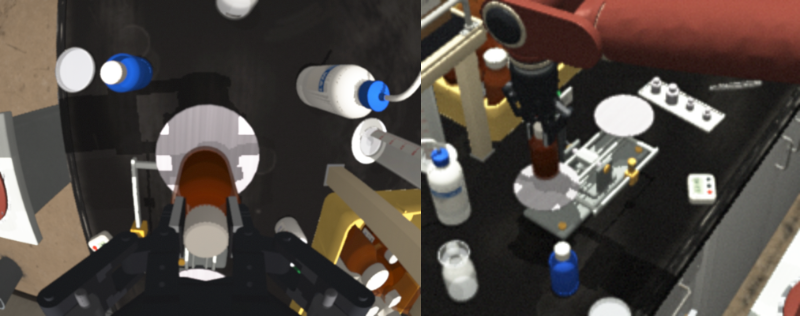

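The bottle is held upright over the left pan, whose centre is at column 315 in the wrist view. I'll average the wrist force to estimate its mass.

```bash
cat >> h.py <<'E'
def fz(n=20):
    F=[]
    for i in range(n): ctrl.get_image('wrist');F.append(ctrl.get_obs()['contact_force'][2])
    return np.mean(F),np.std(F)
E
python3 -c "
from h import *
print(fz(20))"
```

```text
(np.float64(-2.047543681924192), np.float64(0.6339472189466873))
```

carry_out(moves=[{"x": -0.2,"y": 0.1,"z": 0.5,"turn": 0},{"x": 0,"y": 0,"z": 0.5,"turn": 0},{"x": 0,"y": 0,"z": 0.3,"turn": 0},{"x": 0,"y": 0,"z": 0.3,"turn": 0},{"x": 0,"y": 0,"z": 0.3,"turn": 0},{"x": 0,"y": 0,"z": 0.2,"turn": 0},{"x": 0,"y": 0,"z": 0.2,"turn": 0},{"x": 0,"y": 0,"z": 0,"turn": 0}])

```text
t: 9.2
tool_pos: [0.5597, 0.1025, 0.1755]
tool_rot: [-2.221, -2.221, 0.001]
contact_force: [-0.6, -0.6, -1.2]
opening: 0.0258
grip_force: 30.6
```

carry_out(moves=[{"x": 0,"y": 0,"z": 0.1,"turn": 0},{"x": 0,"y": 0,"z": 0,"turn": 0},{"x": 0,"y": 0,"z": 0,"turn": 0},{"x": 0,"y": 0,"z": 0,"turn": 0},{"x": 0,"y": 0,"z": 0,"turn": 0},{"x": 0,"y": 0,"z": 0,"turn": 0},{"x": 0,"y": 0,"z": 0,"turn": 0},{"x": 0,"y": 0,"z": 0,"turn": 0}])

```text
t: 10.0
tool_pos: [0.5601, 0.1025, 0.1739]
tool_rot: [2.221, 2.221, 0.0]
contact_force: [0.3, 0.0, -2.0]
opening: 0.0252
grip_force: 30.6
```

carry_out(moves=[{"x": 0,"y": 0,"z": 0.05,"turn": 0},{"x": 0,"y": 0,"z": 0.05,"turn": 0},{"x": 0,"y": 0,"z": 0,"turn": 0},{"x": 0,"y": 0,"z": 0,"turn": 0},{"x": 0,"y": 0,"z": 0,"turn": 0},{"x": 0,"y": 0,"z": 0,"turn": 0},{"x": 0,"y": 0,"z": 0,"turn": 0},{"x": 0,"y": 0,"z": 0,"turn": 0}])

```text
t: 10.8
tool_pos: [0.5603, 0.1024, 0.1726]
tool_rot: [2.221, 2.221, 0.001]
contact_force: [-2.8, -0.6, 4.4]
opening: 0.0255
grip_force: 31.3
```

carry_out(moves=[{"x": 0,"y": 0,"z": 0,"turn": 0},{"x": 0,"y": 0,"z": 0,"turn": 0},{"x": 0,"y": 0,"z": 0,"turn": 0},{"x": 0,"y": 0,"z": 0,"turn": 0},{"x": 0,"y": 0,"z": -0.2,"turn": 0},{"x": 0,"y": 0,"z": -0.6,"turn": 0},{"x": 0,"y": 0,"z": -1,"turn": 0},{"x": 0,"y": 0,"z": -1,"turn": 0}], grip=50)

```text
t: 11.6
tool_pos: [0.56, 0.1025, 0.2431]
tool_rot: [2.221, 2.221, 0.0]
contact_force: [1.3, 0.0, -0.3]
opening: 0.0497
grip_force: 0.0
```

Run:
```python
from h import *
print(fz(20),ctrl.get_obs()['tool_pos'],ctrl.get_obs()['t'])
im=ctrl.get_image('wrist');cv2.imwrite('pics/w4.png',im[:,:,::-1])
```

```text
(np.float64(0.11757654693674664), np.float64(1.1027120842251488)) [0.56000467 0.10250759 0.24133632] 12.6
```

carry_out(moves=[{"x": -0.5,"y": -0.4,"z": 0,"turn": 0},{"x": -1,"y": -0.4,"z": 0,"turn": 0},{"x": -1,"y": -0.4,"z": 0,"turn": 0},{"x": -1,"y": 0,"z": 0,"turn": 0},{"x": -1,"y": 0,"z": 0,"turn": 0},{"x": -1,"y": 0,"z": 0,"turn": 0},{"x": -1,"y": 0,"z": 0,"turn": 0},{"x": -1,"y": 0,"z": 0,"turn": 0}], grip=40)

```text
t: 13.45
tool_pos: [0.5291, -0.0865, 0.2414]
tool_rot: [2.222, 2.221, -0.0]
contact_force: [0.9, -0.3, 0.3]
opening: 0.0402
grip_force: 0.0
```

carry_out(moves=[{"x": -1,"y": 0,"z": 0,"turn": 0},{"x": -1,"y": 0,"z": 0,"turn": 0},{"x": -1,"y": 0,"z": 0.5,"turn": 0},{"x": -1,"y": 0,"z": 0.7,"turn": 0},{"x": -1,"y": 0,"z": 0.7,"turn": 0},{"x": -1,"y": 0,"z": 0.7,"turn": 0},{"x": -1,"y": 0,"z": 0.4,"turn": 0},{"x": -1,"y": 0,"z": 0,"turn": 0}])

```text
t: 14.25
tool_pos: [0.5278, -0.2856, 0.1639]
tool_rot: [-2.219, -2.218, 0.002]
contact_force: [-0.5, 0.5, 0.0]
opening: 0.0402
grip_force: 0.0
```

carry_out(moves=[{"x": -1,"y": 0,"z": 0,"turn": 0},{"x": -0.4,"y": 0,"z": 0,"turn": 0},{"x": 0,"y": 0,"z": 0,"turn": 0},{"x": 0,"y": 0,"z": 0,"turn": 0},{"x": 0,"y": 0,"z": 0,"turn": 0},{"x": 0,"y": 0,"z": 0,"turn": 0},{"x": 0,"y": 0,"z": 0,"turn": 0},{"x": 0,"y": 0,"z": 0,"turn": 0}])

```text
t: 15.05
tool_pos: [0.5301, -0.3195, 0.1664]
tool_rot: [2.221, 2.222, 0.0]
contact_force: [-0.5, 0.1, 0.3]
opening: 0.0402
grip_force: 0.0
```

Run:
```python
from h import *
o=ctrl.get_obs();im=ctrl.get_image('wrist');cv2.imwrite('pics/w5.png',im[:,:,::-1])
print(o['t'],o['tool_pos'],o['contact_force'])
for n,z in(('weight_200',.003),('weight_50a',.003),('pan_right_top',.128),('rider_knob',.125)):
  for r in ctrl.mark_of('wrist',n):print(n,np.round(r['pixel']),r['confidence'],onz('wrist',r['pixel'],z,o))
```

```text
15.05 [ 0.53012018 -0.31951428  0.16637987] [-0.5438171   0.12092775  0.32326724]
weight_200 [318. 222.] 0.92 [ 0.5351 -0.3243  0.003 ]
weight_200 [376. 230.] 0.84 [ 0.5858 -0.3315  0.003 ]
weight_50a [376. 233.] 0.69 [ 0.5863 -0.3339  0.003 ]
rider_knob [294. 221.] 0.46 [ 0.521  -0.2889  0.125 ]
```

View pics/w5.png

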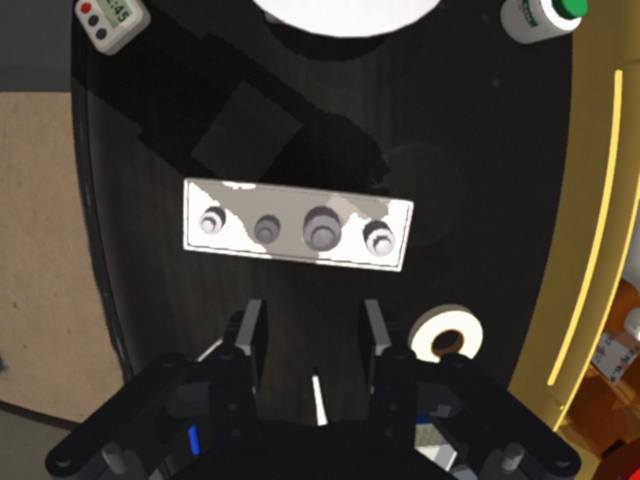

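The wrist view shows the tray. The 200 g knob is at (322,237), the 100 g at (382,243), and the 50 g weights at (265,235) and (208,223). The edge of the right pan is at (350,37).

Run:
```python
from h import *
o=ctrl.get_obs()
for p,z in(((322,237),.05),((382,243),.041),((265,235),.033),((208,223),.033),((350,37),.126)):print(p,onz('wrist',p,z,o))
```

```text
(322, 237) [ 0.5372 -0.3226  0.05  ]
(382, 243) [ 0.5841 -0.3304  0.041 ]
(265, 235) [ 0.4928 -0.3265  0.033 ]
(208, 223) [ 0.4469 -0.3164  0.033 ]
(350, 37) [ 0.5484 -0.1954  0.126 ]
```

carry_out(moves=[{"x": -0.14,"y": 0.26,"z": 0.5,"turn": 0},{"x": 0,"y": 0,"z": 1,"turn": 0},{"x": 0,"y": 0,"z": 1,"turn": 0},{"x": 0,"y": 0,"z": 1,"turn": 0},{"x": 0,"y": 0,"z": 0.9,"turn": 0},{"x": 0,"y": 0,"z": 0.4,"turn": 0},{"x": 0,"y": 0,"z": 0.2,"turn": 0},{"x": 0,"y": 0,"z": 0,"turn": 0}], grip=34, newtons=40)

```text
t: 16.1
tool_pos: [0.5365, -0.3235, 0.0409]
tool_rot: [-2.221, -2.221, 0.0]
contact_force: [0.3, -0.7, -0.6]
opening: 0.0339
grip_force: 0.0
```

carry_out(moves=[{"x": 0,"y": 0,"z": 0,"turn": 0},{"x": 0,"y": 0,"z": 0,"turn": 0},{"x": 0,"y": 0,"z": 0,"turn": 0},{"x": 0,"y": 0,"z": 0,"turn": 0},{"x": 0,"y": 0,"z": 0,"turn": 0},{"x": 0,"y": 0,"z": 0,"turn": 0},{"x": 0,"y": 0,"z": 0,"turn": 0},{"x": 0,"y": 0,"z": 0,"turn": 0}], grip=5)

```text
t: 16.9
tool_pos: [0.5375, -0.3242, 0.0428]
tool_rot: [2.22, 2.219, 0.001]
contact_force: [0.7, -0.3, 5.4]
opening: 0.0147
grip_force: 39.4
```

carry_out(moves=[{"x": 0,"y": 0,"z": -0.3,"turn": 0},{"x": 0,"y": 0,"z": -0.8,"turn": 0},{"x": 0,"y": 0,"z": -1,"turn": 0},{"x": 0,"y": 0,"z": -1,"turn": 0},{"x": 0,"y": 0,"z": -1,"turn": 0},{"x": 0,"y": 0,"z": -1,"turn": 0},{"x": 0,"y": 0,"z": -0.7,"turn": 0},{"x": 0.3,"y": 0,"z": -0.2,"turn": 0}])

```text
t: 17.7
tool_pos: [0.537, -0.3168, 0.1934]
tool_rot: [2.22, 2.218, 0.0]
contact_force: [0.8, 0.7, -1.6]
opening: 0.0153
grip_force: 39.1
```

carry_out(moves=[{"x": 1,"y": 0.05,"z": 0,"turn": 0},{"x": 1,"y": 0.05,"z": 0,"turn": 0},{"x": 1,"y": 0.05,"z": 0,"turn": 0},{"x": 1,"y": 0.05,"z": 0,"turn": 0},{"x": 1,"y": 0.05,"z": 0,"turn": 0},{"x": 1,"y": 0.05,"z": 0,"turn": 0},{"x": 0.8,"y": 0.05,"z": 0,"turn": 0},{"x": 0.4,"y": 0,"z": 0,"turn": 0}])

```text
t: 18.5
tool_pos: [0.5442, -0.1337, 0.1894]
tool_rot: [-2.217, -2.221, 0.002]
contact_force: [-0.3, -0.6, -2.1]
opening: 0.0149
grip_force: 39.1
```

carry_out(moves=[{"x": 0,"y": 0,"z": 0.3,"turn": 0},{"x": 0,"y": 0,"z": 0.3,"turn": 0},{"x": 0,"y": 0,"z": 0.2,"turn": 0},{"x": 0,"y": 0,"z": 0.1,"turn": 0},{"x": 0,"y": 0,"z": 0.05,"turn": 0},{"x": 0,"y": 0,"z": 0.05,"turn": 0},{"x": 0,"y": 0,"z": 0,"turn": 0},{"x": 0,"y": 0,"z": 0,"turn": 0}])

```text
t: 19.3
tool_pos: [0.5455, -0.1363, 0.1668]
tool_rot: [2.221, 2.221, 0.0]
contact_force: [-0.3, -1.0, -0.6]
opening: 0.0153
grip_force: 39.3
```

carry_out(moves=[{"x": 0,"y": 0,"z": 0,"turn": 0},{"x": 0,"y": 0,"z": 0,"turn": 0},{"x": 0,"y": 0,"z": 0,"turn": 0},{"x": 0,"y": 0,"z": 0,"turn": 0},{"x": 0,"y": 0,"z": 0,"turn": 0},{"x": 0,"y": 0,"z": -0.4,"turn": 0},{"x": 0,"y": 0,"z": -0.8,"turn": 0},{"x": 0,"y": 0,"z": -0.8,"turn": 0}], grip=40)

```text
t: 20.1
tool_pos: [0.5451, -0.1359, 0.2172]
tool_rot: [-2.221, -2.221, 0.0]
contact_force: [0.2, 0.3, -0.1]
opening: 0.0398
grip_force: 0.0
```

carry_out(moves=[{"x": -0.5,"y": -0.5,"z": -0.6,"turn": 0},{"x": -0.5,"y": -0.5,"z": -0.4,"turn": 0},{"x": -0.4,"y": -0.5,"z": 0,"turn": 0},{"x": 0,"y": -0.5,"z": 0,"turn": 0},{"x": 0,"y": 0,"z": 0,"turn": 0},{"x": 0,"y": 0,"z": 0,"turn": 0},{"x": 0,"y": 0,"z": 0,"turn": 0},{"x": 0,"y": 0,"z": 0,"turn": 0}])

```text
t: 20.9
tool_pos: [0.4954, -0.1706, 0.2409]
tool_rot: [-2.22, -2.222, 0.0]
contact_force: [0.4, -1.0, -0.5]
opening: 0.0401
grip_force: 0.0
```

Run:
```python
from h import *
o=ctrl.get_obs();w=ctrl.get_image('wrist');cv2.imwrite('pics/w6.png',w[:,:,::-1])
print(o['t'],o['tool_pos'])
for n,z in(('rider_knob',.125),('pointer_tip',.2),('level_mark',.2),('pan_right_top',.11)):
  for r in ctrl.mark_of('wrist',n):print(n,np.round(r['pixel']),r['confidence'],onz('wrist',r['pixel'],z,o))
s=ctrl.get_image('scene');sd=ctrl.get_image('side')
for c in('scene','side'):
 for n in('rider_knob','pointer_tip','level_mark','pan_right_top','pan_left_top'):
  for r in ctrl.mark_of(c,n)[:2]:print(c,n,np.round(r['pixel'],1),round(r['confidence'],2))
a=np.hstack([cv2.resize(w,(400,300)),cv2.resize(s[170:320,210:410],(400,300))])
b=np.hstack([cv2.resize(sd[170:320,270:470],(800,600))])[:300]
cv2.imwrite('pics/c6.png',np.vstack([a,b])[:,:,::-1])
```

```text
20.9 [ 0.49540085 -0.17059872  0.24087391]
rider_knob [261.  32.] 0.57 [ 0.46   -0.0246  0.125 ]
pointer_tip [521.  20.] 0.67 [ 0.6082 -0.0239  0.2   ]
level_mark [524.  12.] 0.82 [ 0.611  -0.0186  0.2   ]
scene rider_knob [320.6 250.4] 0.42
scene pointer_tip [388.1 203.7] 0.33
scene level_mark [276.2 215.2] 0.77
scene pan_right_top [318.9 220.6] 0.78
scene pan_left_top [266.3 268.7] 0.8
side rider_knob [315.9 236.3] 0.51
side rider_knob [407.8 376.7] 0.3
side pointer_tip [367.9 254.7] 0.33
side pointer_tip [428.3 324.9] 0.15
side level_mark [365.5 203.9] 0.98
side level_mark [426.  322.5] 0.49
side pan_right_top [367.7 252.9] 0.82
```

View pics/c6.png

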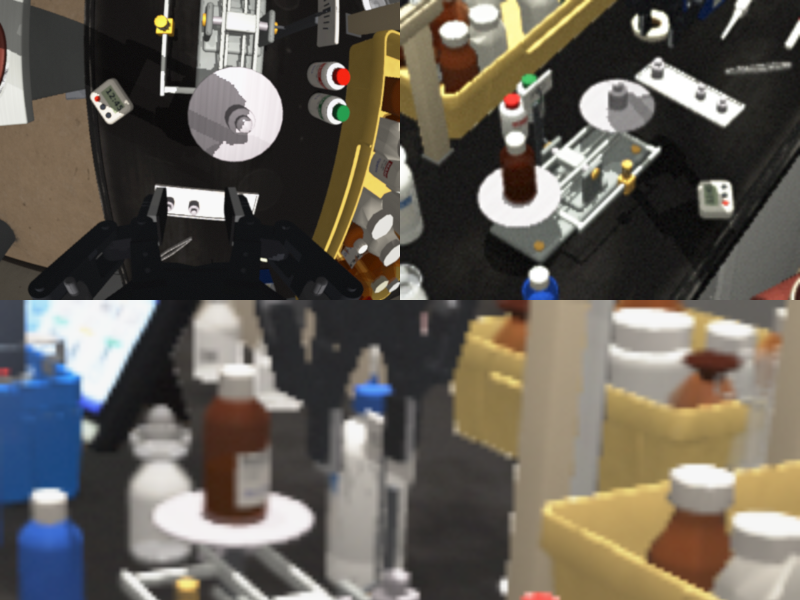

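The 200 g weight stands on the right pan, still near the upper end, with the pointer to the right of the mark. So the bottle is over 200 g and the rider must go right. I'll go above the rider and measure.

carry_out(moves=[{"x": 0.8,"y": -0.3,"z": 0.2,"turn": 0},{"x": 1,"y": -0.3,"z": 0.2,"turn": 0},{"x": 1,"y": -0.3,"z": 0.2,"turn": 0},{"x": 1,"y": -0.3,"z": 0.2,"turn": 0},{"x": 1,"y": -0.3,"z": 0.2,"turn": 0},{"x": 0.8,"y": 0,"z": 0.2,"turn": 0},{"x": 0.2,"y": 0,"z": 0,"turn": 0},{"x": 0,"y": 0,"z": 0,"turn": 0}], grip=32, newtons=20)

```text
t: 22.55
tool_pos: [0.4578, -0.0257, 0.2115]
tool_rot: [2.22, 2.223, -0.0]
contact_force: [-0.1, -0.6, -0.4]
opening: 0.0323
grip_force: 0.0
```

```bash
cat >> h.py <<'E'
def meas(tag):
    o=ctrl.get_obs();w=ctrl.get_image('wrist');cv2.imwrite(f'pics/{tag}.png',w[:,:,::-1])
    print(o['t'],o['tool_pos'])
    for n,z in(('rider_knob',.125),('pointer_tip',.2),('level_mark',.2),('pan_left_top',.11)):
        for r in ctrl.mark_of('wrist',n)[:2]:print(n,np.round(r['pixel'],1),round(r['confidence'],2),onz('wrist',r['pixel'],z,o))
    return o,w
E
python3 - <<'E'
from h import *
o,w=meas('w7')
p=proj('wrist',[.61,-.018,.2],o).astype(int);print(p)
x,y=np.clip(p[0]-60,0,520),np.clip(p[1]-45,0,390)
print(x,y)
cv2.imwrite('pics/c7.png',np.hstack([cv2.resize(w,(400,300)),cv2.resize(w[y:y+90,x:x+120],(400,300),interpolation=2)])[:,:,::-1])
E
```

```text
22.55 [ 0.45779991 -0.02573518  0.21146339]
rider_knob [309.8 246.1] 0.97 [ 0.4563 -0.0249  0.125 ]
pointer_tip [581.  288.6] 0.68 [ 0.612  -0.0242  0.2   ]
level_mark [581.2 282.3] 0.68 [ 0.6107 -0.0201  0.2   ]
level_mark [219.  296.9] 0.5 [ 0.4132 -0.0241  0.2   ]
[581 278]
520 233
```

View pics/c7.png

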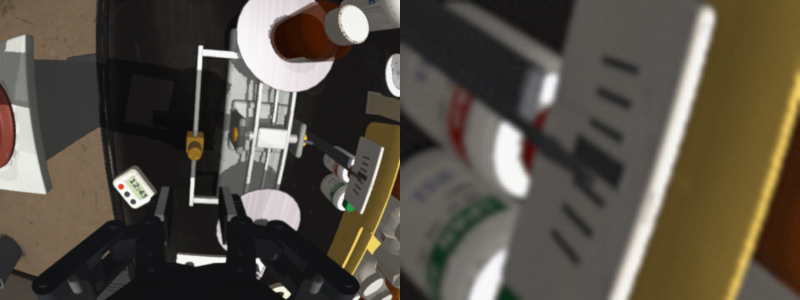

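The pointer tip is about 4–5 mm right of the broad mark, which is roughly 11–12 g short. The rider knob is at (309.8,246) in the wrist image.

carry_out(moves=[{"x": 0.02,"y": -0.05,"z": 0.6,"turn": 0},{"x": 0,"y": 0,"z": 0.9,"turn": 0},{"x": 0,"y": 0,"z": 0.9,"turn": 0},{"x": 0,"y": 0,"z": 0.8,"turn": 0},{"x": 0,"y": 0,"z": 0.6,"turn": 0},{"x": 0,"y": 0,"z": 0.3,"turn": 0},{"x": 0,"y": 0,"z": 0,"turn": 0},{"x": 0,"y": 0,"z": 0,"turn": 0}])

```text
t: 23.6
tool_pos: [0.4567, -0.0257, 0.1091]
tool_rot: [2.221, 2.221, 0.0]
contact_force: [0.7, -0.4, -0.0]
opening: 0.0322
grip_force: 0.0
```

carry_out(moves=[{"x": 0,"y": 0,"z": 0,"turn": 0},{"x": 0,"y": 0,"z": 0,"turn": 0},{"x": 0,"y": 0,"z": 0,"turn": 0},{"x": 0,"y": 0,"z": 0,"turn": 0},{"x": 0,"y": 0,"z": 0,"turn": 0},{"x": 0,"y": 0,"z": 0,"turn": 0},{"x": 0,"y": 0,"z": 0,"turn": 0},{"x": 0,"y": 0,"z": 0,"turn": 0}], grip=10)

```text
t: 24.4
tool_pos: [0.4569, -0.0258, 0.1098]
tool_rot: [2.221, 2.221, 0.0]
contact_force: [-3.3, -1.8, 5.8]
opening: 0.014
grip_force: 19.8
```

carry_out(moves=[{"x": -0.1,"y": -0.01,"z": 0,"turn": 0},{"x": -0.15,"y": -0.01,"z": 0,"turn": 0},{"x": -0.15,"y": -0.01,"z": 0,"turn": 0},{"x": -0.15,"y": -0.01,"z": 0,"turn": 0},{"x": -0.12,"y": -0.01,"z": 0,"turn": 0},{"x": 0,"y": 0,"z": 0,"turn": 0},{"x": 0,"y": 0,"z": 0,"turn": 0},{"x": 0,"y": 0,"z": 0,"turn": 0}])

```text
t: 25.2
tool_pos: [0.4557, -0.0426, 0.1092]
tool_rot: [2.221, 2.22, 0.0]
contact_force: [2.5, -0.1, 1.1]
opening: 0.0139
grip_force: 19.5
```

carry_out(moves=[{"x": 0,"y": 0,"z": 0,"turn": 0},{"x": 0,"y": 0,"z": 0,"turn": 0},{"x": 0,"y": 0,"z": 0,"turn": 0},{"x": 0,"y": 0,"z": 0,"turn": 0},{"x": 0,"y": 0,"z": -0.5,"turn": 0},{"x": 0,"y": 0,"z": -1,"turn": 0},{"x": 0,"y": 0,"z": -1,"turn": 0},{"x": 0,"y": 0,"z": -1,"turn": 0}], grip=32)

```text
t: 26.0
tool_pos: [0.4552, -0.0422, 0.1982]
tool_rot: [2.221, 2.221, 0.0]
contact_force: [0.7, -0.7, -0.8]
opening: 0.0319
grip_force: 0.0
```

carry_out(moves=[{"x": 0.6,"y": 0,"z": -0.6,"turn": 0},{"x": 0,"y": 0,"z": 0,"turn": 0},{"x": 0,"y": 0,"z": 0,"turn": 0},{"x": 0,"y": 0,"z": 0,"turn": 0},{"x": 0,"y": 0,"z": 0,"turn": 0},{"x": 0,"y": 0,"z": 0,"turn": 0},{"x": 0,"y": 0,"z": 0,"turn": 0},{"x": 0,"y": 0,"z": 0,"turn": 0}])

```text
t: 26.8
tool_pos: [0.4551, -0.0273, 0.211]
tool_rot: [-2.221, -2.221, 0.0]
contact_force: [-0.2, 0.4, -0.5]
opening: 0.0321
grip_force: 0.0
```

Run:
```python
from h import *
o,w=meas('w8')
a=cv2.imread('pics/w7.png')[240:325,540:640];b=w[240:325,540:640,::-1]
cv2.imwrite('pics/c8.png',np.hstack([cv2.resize(a,(400,340),interpolation=2),cv2.resize(b,(400,340),interpolation=2)]))
```

```text
26.8 [ 0.4551189  -0.02733007  0.21100637]
rider_knob [313.6 270.7] 0.89 [ 0.4561 -0.0438  0.125 ]
pointer_tip [578.3 292.3] 0.84 [ 0.6073 -0.0279  0.2   ]
level_mark [588.7 276.9] 0.9 [ 0.6126 -0.0186  0.2   ]
```

View pics/c8.png

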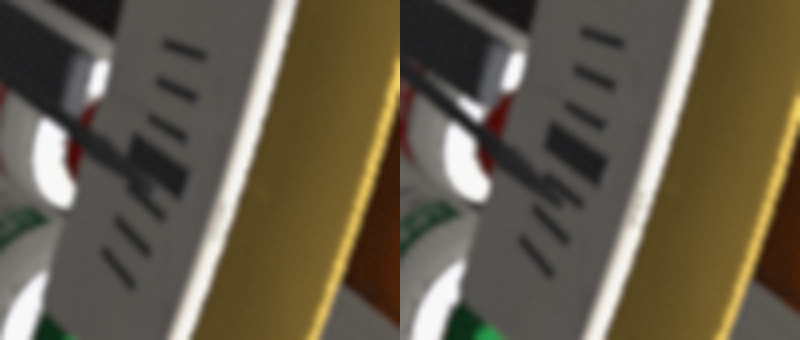

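The pointer now looks further right than before, which isn't what I expected, so the beam may still have been swinging. Measuring again after a wait.

carry_out(moves=[{"x": 0,"y": 0,"z": 0,"turn": 0},{"x": 0,"y": 0,"z": 0,"turn": 0},{"x": 0,"y": 0,"z": 0,"turn": 0},{"x": 0,"y": 0,"z": 0,"turn": 0},{"x": 0,"y": 0,"z": 0,"turn": 0},{"x": 0,"y": 0,"z": 0,"turn": 0},{"x": 0,"y": 0,"z": 0,"turn": 0},{"x": 0,"y": 0,"z": 0,"turn": 0}])

```text
t: 27.85
tool_pos: [0.4552, -0.0272, 0.2113]
tool_rot: [-2.221, -2.221, -0.0]
contact_force: [0.3, -0.4, -0.3]
opening: 0.0319
grip_force: 0.0
```

Run:
```python
from h import *
o,w=meas('w9')
for k in('w7','w8','w9'):
    im=cv2.imread(f'pics/{k}.png')
    g=cv2.cvtColor(im,cv2.COLOR_BGR2GRAY).astype(float)
    ref=cv2.cvtColor(cv2.imread('pics/w8.png'),cv2.COLOR_BGR2GRAY).astype(float) if k!='w8' else g
    print(k,np.abs(g-ref)[240:325,540:640].mean())
for c in('scene','side'):
    ctrl.get_image(c)
    for n in('rider_knob','pointer_tip','level_mark','pan_right_top','pan_left_top'):
        for r in ctrl.mark_of(c,n)[:2]:print(c,n,np.round(r['pixel'],1),round(r['confidence'],2))
```

```text
27.85 [ 0.45523494 -0.02723656  0.21132024]
rider_knob [312.9 268.9] 0.88 [ 0.4558 -0.0426  0.125 ]
pointer_tip [580.8 294.1] 0.96 [ 0.6104 -0.0294  0.2   ]
level_mark [587.9 279.8] 0.67 [ 0.6131 -0.0204  0.2   ]
w7 26.939882352941176
w8 0.0
w9 5.177294117647059
scene rider_knob [324.5 248.3] 0.44
scene level_mark [276.5 214.4] 0.62
scene level_mark [315.9 222.6] 0.53
scene pan_right_top [317.5 222.1] 0.64
scene pan_left_top [269.3 267.2] 0.72
side rider_knob [318.6 240.1] 0.56
side level_mark [367.4 205.2] 0.89
side pan_right_top [364.3 256.8] 0.7
side pan_left_top [328.1 222.6] 0.86
```

Run:
```python
from h import *
def pans(tag):
    P={}
    for c in('scene','side'):
        im=ctrl.get_image(c);cv2.imwrite(f'pics/{tag}_{c}.png',im[:,:,::-1])
        for n in('pan_left_top','pan_right_top'):
            r=ctrl.mark_of(c,n);P[c,n]=r[0]['pixel'] if r else None
    for n in('pan_left_top','pan_right_top'):
        a,b=P['scene',n],P['side',n]
        print(n,a,b,tri(ray('scene',a),ray('side',b)) if a and b else None)
pans('p1')
s=cv2.imread('pics/p1_side.png')[190:280,290:410];w=cv2.imread('pics/w9.png')
cv2.imwrite('pics/c10.png',np.hstack([cv2.resize(s,(480,360),interpolation=2),cv2.resize(w[:,160:560],(300,360))]))
```

```text
pan_left_top [267.6, 265.0] [327.7, 220.6] [0.5603 0.1068 0.1205]
pan_right_top [315.9, 221.5] [366.1, 255.8] [ 0.5476 -0.1318  0.1063]
```

View pics/c10.png

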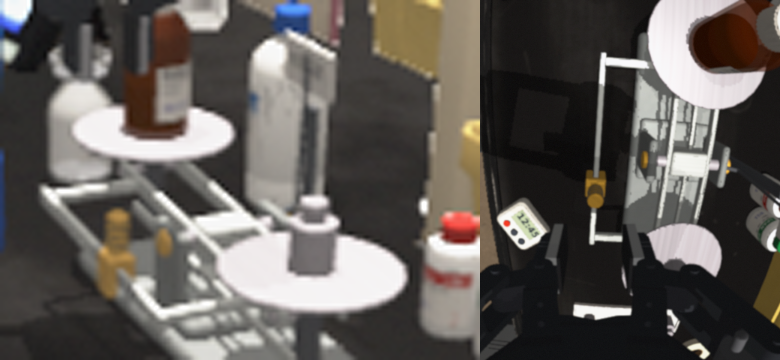

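The side view shows the right pan about 14 mm lower than the left. So the pointer actually moves toward the sinking side, the right side is too heavy by about 20 g, and the rider must go back left by about 30 mm.

carry_out(moves=[{"x": -0.3,"y": 0.03,"z": 0.5,"turn": 0},{"x": -0.31,"y": 0,"z": 0.9,"turn": 0},{"x": 0,"y": 0,"z": 0.9,"turn": 0},{"x": 0,"y": 0,"z": 0.8,"turn": 0},{"x": 0,"y": 0,"z": 0.6,"turn": 0},{"x": 0,"y": 0,"z": 0.35,"turn": 0},{"x": 0,"y": 0,"z": 0,"turn": 0},{"x": 0,"y": 0,"z": 0,"turn": 0}])

```text
t: 29.8
tool_pos: [0.4562, -0.0427, 0.1102]
tool_rot: [2.221, 2.221, 0.0]
contact_force: [0.0, -0.8, 0.0]
opening: 0.0318
grip_force: 0.0
```

carry_out(moves=[{"x": 0,"y": 0,"z": 0,"turn": 0},{"x": 0,"y": 0,"z": 0,"turn": 0},{"x": 0,"y": 0,"z": 0,"turn": 0},{"x": 0,"y": 0,"z": 0,"turn": 0},{"x": 0,"y": 0,"z": 0,"turn": 0},{"x": 0,"y": 0,"z": 0,"turn": 0},{"x": 0,"y": 0,"z": 0,"turn": 0},{"x": 0,"y": 0,"z": 0,"turn": 0}], grip=10)

```text
t: 30.6
tool_pos: [0.456, -0.0425, 0.1101]
tool_rot: [-2.221, -2.221, 0.0]
contact_force: [-4.1, -1.8, 3.9]
opening: 0.0134
grip_force: 19.8
```

carry_out(moves=[{"x": 0.15,"y": 0.01,"z": 0,"turn": 0},{"x": 0.25,"y": 0.02,"z": 0,"turn": 0},{"x": 0.25,"y": 0.02,"z": 0,"turn": 0},{"x": 0.25,"y": 0.01,"z": 0,"turn": 0},{"x": 0.2,"y": 0.01,"z": 0,"turn": 0},{"x": 0.1,"y": 0.01,"z": 0,"turn": 0},{"x": 0,"y": 0,"z": 0,"turn": 0},{"x": 0,"y": 0,"z": 0,"turn": 0}])

```text
t: 31.4
tool_pos: [0.458, -0.0124, 0.1126]
tool_rot: [-2.22, -2.222, 0.002]
contact_force: [-11.5, -1.0, 17.7]
opening: 0.0137
grip_force: 21.0
```

carry_out(moves=[{"x": 0,"y": 0,"z": 0,"turn": 0},{"x": 0,"y": 0,"z": 0,"turn": 0},{"x": 0,"y": 0,"z": 0,"turn": 0},{"x": 0,"y": 0,"z": 0,"turn": 0},{"x": 0,"y": 0,"z": -0.5,"turn": 0},{"x": 0,"y": 0,"z": -1,"turn": 0},{"x": 0,"y": 0,"z": -1,"turn": 0},{"x": 0,"y": 0,"z": -1,"turn": 0}], grip=32)

```text
t: 32.2
tool_pos: [0.4581, -0.0125, 0.1993]
tool_rot: [2.221, 2.221, 0.001]
contact_force: [0.1, -0.6, -0.5]
opening: 0.0318
grip_force: 0.0
```

carry_out(moves=[{"x": -0.6,"y": 0,"z": -0.6,"turn": 0},{"x": 0,"y": 0,"z": 0,"turn": 0},{"x": 0,"y": 0,"z": 0,"turn": 0},{"x": 0,"y": 0,"z": 0,"turn": 0},{"x": 0,"y": 0,"z": 0,"turn": 0},{"x": 0,"y": 0,"z": 0,"turn": 0},{"x": 0,"y": 0,"z": 0,"turn": 0},{"x": 0,"y": 0,"z": 0,"turn": 0}])

```text
t: 33.0
tool_pos: [0.4579, -0.0274, 0.2122]
tool_rot: [-2.221, -2.221, 0.0]
contact_force: [-0.0, -0.3, -0.1]
opening: 0.0317
grip_force: 0.0
```

```bash
cat >> h.py <<'E'
def pans(n=3):
    Z={}
    for i in range(n):
        P={}
        for c in('scene','side'):
            ctrl.get_image(c)
            for m in('pan_left_top','pan_right_top'):
                r=ctrl.mark_of(c,m)
                if r:P[c,m]=r[0]['pixel']
        for m in('pan_left_top','pan_right_top'):
            if ('scene',m) in P and ('side',m) in P:
                Z.setdefault(m,[]).append(tri(ray('scene',P['scene',m]),ray('side',P['side',m])))
    for m in Z:print(m,np.mean(Z[m],0).round(4),np.array(Z[m])[:,2])
E
python3 - <<'E'
from h import *
for i in range(3):o,w=meas(f'w11{i}')
pans()
E
```

```text
33.0 [ 0.45787047 -0.02735633  0.21224971]
rider_knob [315.7 220.9] 0.77 [ 0.4601 -0.0094  0.125 ]
level_mark [583.5 276.9] 0.93 [ 0.6122 -0.0189  0.2   ]
pan_left_top [352.8 421.1] 0.21 [ 0.4957 -0.2055  0.11  ]
33.25 [ 0.45801719 -0.02750972  0.2126075 ]
rider_knob [312.9 223.2] 0.7 [ 0.4585 -0.0113  0.125 ]
pointer_tip [579.1 278.5] 0.92 [ 0.6094 -0.0202  0.2   ]
level_mark [583.1 278.7] 0.71 [ 0.6128 -0.0205  0.2   ]
pan_left_top [215.5 295.4] 0.33 [ 0.3844 -0.0724  0.11  ]
33.5 [ 0.45798643 -0.0275142   0.21256288]
rider_knob [314.2 222.2] 0.66 [ 0.4593 -0.0106  0.125 ]
pointer_tip [579.8 277.6] 0.56 [ 0.6097 -0.0196  0.2   ]
pointer_tip [583.9 275.2] 0.42 [ 0.6127 -0.0183  0.2   ]
level_mark [581.  276.8] 0.89 [ 0.6106 -0.0192  0.2   ]
pan_left_top [0.5711 0.0795 0.0688] [ 0.1085 -0.0174  0.1152]
pan_right_top [ 0.5454 -0.1356  0.115 ] [0.1174 0.1142 0.1134]
```

Run:
```python
from h import *
A={'pointer_tip':[],'level_mark':[]}
for i in range(10):
    o=ctrl.get_obs();ctrl.get_image('wrist')
    for n in A:
        r=ctrl.mark_of('wrist',n)
        if r and r[0]['confidence']>.5 and abs(r[0]['pixel'][0]-581)<15:A[n].append(onz('wrist',r[0]['pixel'],.2,o)[:2])
for n in A:a=np.array(A[n]);print(n,len(a),a.mean(0).round(4),a.std(0).round(4))
pans(4)
for c in('scene','side'):
    ctrl.get_image(c)
    for n in('amber_bottle','weight_200'):
        for r in ctrl.mark_of(c,n)[:3]:print(c,n,np.round(r['pixel']),round(r['confidence'],2),onz(c,r['pixel'],.11))
print(ctrl.get_obs()['t'])
```

```text
pointer_tip 9 [ 0.61   -0.0205] [0.0013 0.0006]
level_mark 9 [ 0.6128 -0.0201] [0.0012 0.0005]
pan_left_top [0.546  0.0954 0.1119] [0.1201 0.1119 0.1057 0.1098]
pan_right_top [ 0.5049 -0.1078  0.1316] [0.1171 0.1771 0.1158 0.1162]
scene amber_bottle [281. 331.] 0.83 [0.4025 0.2613 0.11  ]
scene amber_bottle [232. 383.] 0.66 [0.4137 0.4394 0.11  ]
scene amber_bottle [270. 269.] 0.55 [0.5536 0.1066 0.11  ]
scene weight_200 [337. 209.] 0.45 [ 0.5257 -0.2211  0.11  ]
scene weight_200 [316. 224.] 0.42 [ 0.5437 -0.1237  0.11  ]
side amber_bottle [281. 251.] 0.98 [ 0.3573 -0.0203  0.11  ]
side amber_bottle [330. 222.] 0.8 [0.5724 0.1178 0.11  ]
side weight_200 [366. 254.] 0.67 [ 0.5408 -0.1342  0.11  ]
side weight_200 [426. 324.] 0.46 [ 0.4703 -0.4531  0.11  ]
37.65
```

```bash
python3 -c "
from station import ctrl
print(ctrl.finish_job())"
```

```text
the job is handed in; nothing more can be done
None
```

I handed the job in at about 38 s: the bottle is on the left pan, the 200 g weight on the right, the other three weights still in their tray, and the rider back near zero. The last readings put the beam level to within about 0.01 rad, so the bottle weighs about 200 g; the hand-in gave no verdict.

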